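# Clamp a half bottle in the labelling cradle

### The arm

A 6-joint arm with a two-finger parallel gripper is mounted at the origin on the work surface. World frame = base frame: x ahead of the robot, y to its left, z up, the work surface at z = 0. Lengths are in m, angles in degrees, forces in N, time in s.
With the tool pointing down it reaches from about 0.35 to 0.975 m from the base axis. Payload 4.9 kg.
Tool frame: the origin (TCP) lies midway between the tips of the shut fingers; the grasp point (between the pads) lies 19 mm behind it (env.tcp_to_grasp is the distance from the TCP to the grasp point, in m); z points along the fingers, y is the line along which they close (so a half turn about z gives the same grasp; the last joint's range is limited). The gripper opens to 85 mm and grips with 20 to 120 N. Pads are 22 mm wide; open, the fingers measure 114 mm over their backs; the gripper's body (76 mm by 85 mm) begins 54 mm behind the grasp point. The pads swing forward as they close: fully open they stand 13 mm farther back than shut.
Start: joints at [67.38, 3.019, 92.412, -0, 84.569, -6.818], TCP at [0.17, 0.601, 0.231] pointing down, gripper open.
Joint ranges: [-172.51, 172.51], [-57.92, 126.97], [3.15, 148.05], [-58.71, 238.71], [5.1, 150.11], [-179.66, 179.66]. Speed limits (degrees/s): [147.25, 147.25, 180, 180, 180, 180].

### API

Orientations are given as a 3x3 rotation matrix whose columns are the frame's x, y, z axes.
In Python, from station import env gives the robot as it stands.
- The arm moves only by the tool arm_command, never from a script. Its argument "commands" is a list of rows, each a list of 7 numbers: the shift along the tool's x, y, z in units of 40 mm (1.0 is 40 mm), then the turn, a rotation vector about the tool's x, y, z in units of 8 degrees (1.0 is 8 degrees), then the finger opening in mm, from 0 to 85.4. In form: [[dx, dy, dz, rx, ry, rz, jaw], ...]. A call has exactly 10 rows; each row shifts and turns the commanded pose from where the row before left it, along the tool's axes as they then stand; what a row does not reach is not made up. A row lasts 1/10 s, in which the tool goes at most 50 mm and 8.59 degrees, less where a joint would pass 70% of its speed; a pose out of reach is approached as far as the arm can. A call is refused whole if a number of a shift passes 1 or a number of a turn 1, either way. A call with a gripper value outside its range is refused whole. The fingers move at their own pace and stop on an object; the grip force is fixed at half the most. Time passes only in rows, so rows that do not move let the fingers close, or fill a call up. It gives the time, the measured TCP pose, the force, the opening and the grip force at its end, in the units of the state.
- env.sense(): the state, without advancing time (a new reading comes with each control period).
- env.grab_frame(name): name is "side" or "top"; returns a dict with "color" (420x560x3 uint8, red, green, blue), "depth" (420x560 float32, m along the optical axis (not along the pixel's ray), 0 where there is no reading), "mtx" (3x3 intrinsics, pixels), "R" (3x3) and "t" (3): a world point X has camera coordinates R X + t. Camera axes: x right, y down, z forward; pixel columns grow to the right and rows downward; lengths in m; the calibration is good to about 2 mm. A picture is of the moment at which its call begins.
- env.finish_job(): hands the job in; it is judged then, once.
The state is a dict: "clock": time; "joint_pos": joint angles; "qd": joint speeds; "tau": joint torques, N m; "ee_pos": TCP position; "orientation": TCP orientation; "contact_force": force on the tool from outside, world axes, zero at the start; "wrist_torque": the same for the moment, N m; "width": opening from 0.0 (shut) to 1.0 (fully open); "grasp_force": force on a finger pad.
Only numpy, scipy, OpenCV 4.12 (cv2) and the standard library are available. Lean on these libraries where they do the work, as an engineer would, in place of code of your own. Each camera call takes 0.05 s, during which the arm holds its last target. There are 200 camera calls.

### The job

Slide the half bottle lying in the cradle along by its base, gently because it is glass, until its mouth is fully home against the end stop. Then push the clamp lever over its centre so that it snaps across behind the bottle's base, and press it down firmly until it is fully home on its stop, without forcing it. Leave the bottle clamped and the things around it where they are.

Things in the scene. Friction and masses are not known exactly. Their poses are not given: they have to be found in the camera images.
- cradle: Fixed bottle cradle on a plywood plate 200 x 370 x 12 mm (x -92..108, y -207..163 mm), origin on the table. The bottle lies along the cradle's y, axis at x = 0 and 67 mm up, on two aluminium V rails (y -105..20 mm, tops 57 mm high at x = +-34 mm). Lever hinge on the +x side at the -y end: steel cheeks x 47..73, y -165..-125 mm, 78 mm high.
- stop_face (a point): Centre of the rubber face of the rigid end stop, a wooden block 60 mm wide and 97 mm high at the cradle's +y end, 67 mm above the table. The face looks to the cradle's -y; the bottle's mouth meets this point when home. Axes as the cradle's.
- bottle: Empty half bottle, dark green glass, 0.25 to 0.4 kg, 240 mm long, body 60 mm and neck 29 mm in diameter, lying on the V rails. Origin at the centre of its base, y axis along the bottle from base to mouth. It starts 30 to 55 mm short of the stop and slides along the rails with 2 to 6 N of friction; pushes over 20 N may break it.
- bottle_mouth (a point): Centre of the bottle's mouth, on its axis, 240 mm from the base.
- bottle_base (a point): Centre of the bottle's flat base (44 mm across, chamfered by 8 mm out to the 60 mm body), facing the cradle's -y: the place to push. At cradle y = -120 mm when the bottle is home.
- lever (a joint): Lever angle in rad. 0 = open, leaning 20 degrees from upright to the cradle's +x, held by its spring. It swings to -x and down. Past the spring's centre at 0.96 it snaps on by itself till its pad meets the bottle's base edge at about 1.4; pressed on with 5 to 15 N (never over 25) down on the handle it reaches its hard stop at 1.92, level, and stays. It cannot pass a bottle that is not home.
- lever_handle (a point): Centre of the lever's handle: a round black bar 16 mm thick, 76 mm long, parallel to the cradle's y, 125 mm from the hinge. Open, it is 184 mm above the table and takes about 4 to 7 N to push over, falling to nothing at the centre. Fully home it is 67 mm above the table at cradle x = -65 mm.
- lever_pad (a point): Crown of the lever's sprung, ball-shaped rubber pad, 44 mm in diameter, 60 mm from the hinge on the steel lever bar (16 x 9 mm). It faces the bottle (+y); when the lever is home it bears on the middle of the bottle's base and is pushed back about 5 mm.
- clamp_hinge (a point): Hinge of the lever (its axis along the cradle's y), at cradle x = 60, y = -147 mm, 67 mm above the table. The axis is tipped by 0.1 rad, so the open handle stands 12 mm farther to the cradle's -y than when home, and the pad advances as it comes down.
- spare_bottle: Bystander: full-size dark bottle, standing, 75 mm in diameter, 290 mm high; origin at the centre of its underside.
- tape_roll: Bystander: roll of tape lying flat, 110 mm in diameter, 48 mm high; origin at the centre of its underside.
- stopper: Bystander: small cork stopper standing on its head, 34 mm in diameter, 34 mm high; origin at the centre of its underside.
- label_box: Bystander: open cardboard box 120 x 160 x 60 mm; origin at the centre of its underside.

How it is judged (in metres and radians):
On the way, in this order (a step that is already met when the one before it is completed fails the run):
1. the bottle's mouth is home against the stop while the lever is still open (distance between bottle_mouth and stop_face below 0.002 m and value of joint lever below 0.4 rad), for 0.2 s.
2. the lever has been pushed over and is fully home (value of joint lever above 1.905 rad and distance between bottle_mouth and stop_face below 0.002 m), for 0.2 s.
At the end, for the whole second after the job is handed in: The bottle's mouth is within 2 mm of the centre of the stop's face, the lever is within 0.015 rad of its hard stop at 1.92 (joint above 1.905), both at rest and the robot clear (all of step 2 and linear speed of bottle below 0.01 m/s and velocity of joint lever below 0.05 rad/s); the robot touches nothing.
It fails at once if the robot presses on the glass with more than 20 N (contact force between any of the fingers, the arm and bottle above 20 N).
It fails at once if the robot presses on the lever with more than 25 N (contact force between any of the fingers, the arm and lever above 25 N).
It fails at once if a bystander is moved by more than 20 mm (distance of any of spare_bottle, tape_roll, stopper, label_box from where it was at the start of the episode above 0.02 m).
It also fails if it takes over 72 s, if anything falls off the work surface, if the arm or the gripper's body presses on something with over 40 N, if the wrist force passes 120 N, or if a joint passes its speed limit or range.

## Working session

There is one attempt and no reset: what is moved stays moved. The work goes in short steps, Python scripts to look and compute and a tool call to move; the robot and the scene stay as the last step left them, time stands still between calls to the robot, and variables do not carry over. Pictures are saved under pics/ and viewed, at most 10 in all, crops included, and the job is handed in when it is done.

Besides the shell and the picture viewer there is one more tool, called after "Emit:" by a JSON object that holds its "op" and its "data", one argument or row to a line. arm_command: Moves the arm, as the interface text tells. Its arguments: {"type":"object","properties":{"commands":{"type":"array"}},"required":["commands"]}

```bash
mkdir -p pics; cat > h.py <<'E'
import numpy as np, cv2, pickle
from station import env
def grab(n):
    f=env.grab_frame(n); return f
def pts(f):
    d=f["depth"]; h,w=d.shape; v,u=np.mgrid[:h,:w]
    K=f["mtx"]; c=np.stack([(u-K[0,2])/K[0,0]*d,(v-K[1,2])/K[1,1]*d,d],-1)
    X=(c-f["t"])@f["R"]; X[d==0]=np.nan
    return X
def proj(f,P):
    c=f["R"]@np.asarray(P)+f["t"]; p=f["mtx"]@c; return p[:2]/p[2]
E
python3 - <<'E'
from h import *
for n in("top","side"):
    f=grab(n); cv2.imwrite(f"pics/{n}0.png",f["color"][:,:,::-1]); pickle.dump(f,open(n+"0.pkl","wb"))
    print(n,f["mtx"].tolist(),f["R"].round(3).tolist(),f["t"].round(3).tolist(), -f["R"].T@f["t"])
s=env.sense(); print(s)
E
```

```text
top [[464.7614767008041, 0.0, 280.220353409181], [0.0, 464.7614767008041, 205.08456849238428], [0.0, 0.0, 1.0]] [[0.009, -1.0, 0.012], [-0.996, -0.01, -0.089], [0.089, -0.011, -0.996]] [-0.024, 0.65, 1.399] [ 0.52369086 -0.00223954  1.4511296 ]
side [[409.19856822512986, 0.0, 294.0193308464044], [0.0, 409.19856822512986, 210.68787485402981], [0.0, 0.0, 1.0]] [[0.822, -0.57, -0.004], [-0.343, -0.49, -0.801], [0.455, 0.66, -0.598]] [-0.536, 0.321, 0.976] [ 0.10667204 -0.79178844  0.83891769]
{'clock': 0.1, 'joint_pos': array([ 6.73794226e+01,  3.05239098e+00,  9.24843190e+01, -4.38733605e-04,
        8.45703099e+01, -6.81836427e+00]), 'qd': array([ 0.10902965,  0.00945868, -0.21362048,  0.00790708, -0.06194701,
       -0.07625222]), 'tau': array([ 6.18140803e-04, -3.94902241e+01, -3.71363640e+01, -1.12696482e-04,
        3.84905987e-03,  8.64376346e-06]), 'ee_pos': array([0.16998037, 0.60084732, 0.23019674]), 'orientation': array([[-9.62207599e-01,  2.72316050e-01, -7.11387815e-04],
       [ 2.72316895e-01,  9.62206072e-01, -1.72709014e-03],
       [ 2.14187311e-04, -1.85554217e-03, -9.99998256e-01]]), 'contact_force': array([0.06482296, 1.06353896, 0.05307696]), 'wrist_torque': array([-0.03713015,  0.00526285,  0.00622366]), 'grasp_force': 0.0, 'width': 1.002523447358841}
```

View pics/top0.png

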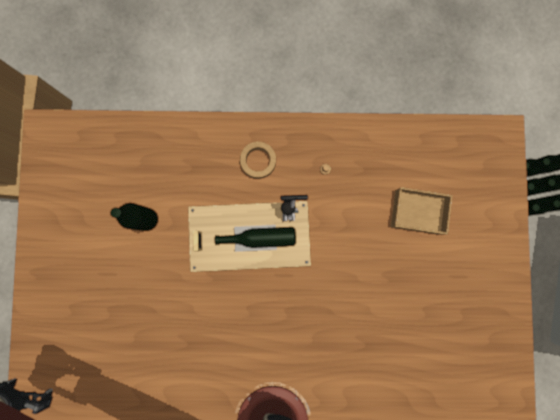

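View pics/side0.png

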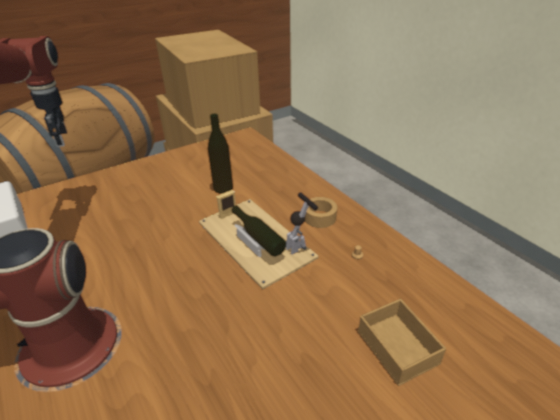

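The top view shows the cradle plate at px (189..311, 203..272) with its stop at the left and the bottle base at about (296,237). The lever handle is at about (294,197), so the cradle's axes lie nearly along the world axes. The side view agrees: the lever is open at (305,205), and the tape roll stands just behind it at (318,212).

```bash
cat >> h.py <<'E'
def ray(f,uv,z):
    d=f["R"].T@np.linalg.solve(f["mtx"],np.array([uv[0],uv[1],1.])); c=-f["R"].T@f["t"]
    return c+d*(z-c[2])/d[2]
E
python3 - <<'E'
from h import *
f=pickle.load(open("top0.pkl","rb")); X=pts(f); hsv=cv2.cvtColor(f["color"],cv2.COLOR_RGB2HSV)
print("table z", np.nanmedian(X[300:330,200:350,2]), "hsv plate",hsv[260,220],"table",hsv[300,250],"bottle",hsv[237,270], hsv[240,225])
roi=np.zeros(hsv.shape[:2],np.uint8); roi[195:280,180:320]=1
m=((hsv[...,2]>190)&(hsv[...,1]<140)&(roi>0)).astype(np.uint8)
cs,_=cv2.findContours(m,0,2); c=max(cs,key=cv2.contourArea); box=cv2.boxPoints(cv2.minAreaRect(c)); print("plate px",box.round(1).tolist())
P=np.array([ray(f,p,.012) for p in box]); print(P.round(4)); ctr=P.mean(0)
print([np.linalg.norm(P[i]-P[(i+1)%4]).round(4) for i in range(4)])
e=[P[(i+1)%4]-P[i] for i in range(4)]; L=max(e,key=lambda v:np.linalg.norm(v)*np.sign(v[1])); yv=L[:2]/np.linalg.norm(L[:2]); xv=np.array([yv[1],-yv[0]])
o=ctr[:2]-xv*.008+yv*.022
print("yaw",np.degrees(np.arctan2(xv[1],xv[0])),"origin",o)
np.savez("cr.npz",o=o,x=xv,y=yv)
loc=np.stack([(X[...,:2]-o)@xv,(X[...,:2]-o)@yv],-1); z=X[...,2]
dark=(hsv[...,2]<90)&(roi>0)
b=dark&(abs(loc[...,0])<.036)&(z>.05)&(z<.115)&(loc[...,1]<.12)
print("bottle y range",loc[b][:,1].min(),loc[b][:,1].max(),"top z",np.nanmax(z[b]),"x med",np.median(loc[b][:,0]))
v,u=np.nonzero(b&(abs(loc[...,0])<.02)); 
for uu in(u.max(),u.min()):
    p=ray(f,(uu+(.5 if uu==u.max() else -.5),np.median(v[u==uu])),.075); print("end",uu,(p[:2]-o)@xv,(p[:2]-o)@yv)
h=(z>.16)&(z<.22)&(roi>0)
print("handle",np.nanmean(X[h],0),loc[h].mean(0),h.sum(),loc[h].min(0),loc[h].max(0))
st=(roi>0)&(z>.085)&(z<.11)&(loc[...,1]>.1); print("stop y",np.percentile(loc[st][:,1],[2,98]),np.percentile(loc[st][:,0],[2,98]))
E
```

```text
table z 0.00058375352151829 hsv plate [ 19  88 218] table [ 14 138 170] bottle [54 57 71] [58 79 45]
plate px [[187.0, 206.39999389648438], [306.79998779296875, 199.89999389648438], [310.29998779296875, 264.70001220703125], [190.60000610351562, 271.20001220703125]]
[[ 0.6451  0.2705  0.012 ]
 [ 0.6689 -0.1011  0.012 ]
 [ 0.4687 -0.1126  0.012 ]
 [ 0.446   0.2546  0.012 ]]
[np.float64(0.3724), np.float64(0.2005), np.float64(0.3679), np.float64(0.1997)]
yaw 3.5357926664066976 origin [0.5478353  0.09934583]
bottle y range -0.1607013402073525 0.1199503151777624 top z 0.10402177197471608 x med -0.00213578926704316
end 295 -0.010230617356221747 -0.16265274965461068
end 199 0.0019501774097582646 0.12312450672307529
handle [ 0.6558893  -0.05441825  0.18838808] [ 0.09836537 -0.1601353 ] 170 [ 0.08175474 -0.19555798] [ 0.1078942  -0.12374314]
stop y [0.1190374  0.13614701] [-0.03111543  0.02646878]
```

```bash
python3 - <<'E'
from h import *
f=pickle.load(open("top0.pkl","rb")); X=pts(f); z=X[...,2]; hsv=cv2.cvtColor(f["color"],cv2.COLOR_RGB2HSV)
roi=np.zeros(z.shape,bool); roi[195:280,180:320]=1
def line(m):
    a=cv2.fitLine(X[m][:,:2].astype(np.float32),cv2.DIST_HUBER,0,.01,.01).ravel(); d=a[:2]*np.sign(a[1]); return np.degrees(np.arctan2(-d[0],d[1])),a[2:]
print("handle",line((z>.175)&(z<.22)&roi))
b=(hsv[...,2]<110)&roi&(z>.06)&(z<.115); b[:225]=0; b[250:]=0; b[:,:212]=0
print("bottle",line(b&(z>.085)), "all",line(b))
# per-column bottle centre
for u in range(250,294,8):
    r=np.nonzero(b[:,u])[0]; p=ray(f,(u,(r.min()+r.max())/2),.067); print(u,p[:2].round(4))
r=roi&(z>.085)&(z<.11)&(X[...,1]>.2); print("stop",line(r) , np.nanpercentile(X[r],[3,50,97],axis=0).round(4).tolist())
E
```

```text
handle (np.float32(2.9359336), array([ 0.6566972 , -0.05456964], dtype=float32))
bottle (np.float32(2.7965157), array([0.54999375, 0.01543094], dtype=float32)) all (np.float32(3.2673893), array([0.5494843 , 0.03745691], dtype=float32))
250 [0.5481 0.0712]
258 [0.5498 0.0475]
266 [0.5515 0.0237]
274 [ 0.5517 -0.    ]
282 [ 0.5534 -0.0238]
290 [ 0.5551 -0.0476]
stop (np.float32(-85.897095), array([0.5381729 , 0.22641963], dtype=float32)) [[0.5111, 0.2182, 0.0874], [0.5376, 0.2261, 0.0963], [0.5663, 0.2351, 0.102]]
```

Emit:
{"op": "arm_command", "data": {
  "commands": [
    [0,0,0,0,0,0.886,0],
    [0,0,0,0,0,0.886,0],
    [0,0,0,0,0,0.886,0],
    [0,0,0,0,0,0.886,0],
    [0,0,0,0,0,0.886,0],
    [0,0,0,0,0,0.886,0],
    [0,0,0,0,0,0.886,0],
    [0,0,0,0,0,0.886,0],
    [0,0,0,0,0,0.886,0],
    [0,0,0,0,0,0.886,0]
  ]
}}

```text
clock: 1.1
ee_pos: [0.17, 0.601, 0.2305]
orientation: [[-0.053, 0.999, -0.0], [0.999, 0.053, -0.001], [-0.001, -0.001, -1.0]]
contact_force: [0.8, 0.2, 0.7]
width: -0.004
grasp_force: 0.0
```

Emit:
{"op": "arm_command", "data": {
  "commands": [
    [-0.893,0.424,0,0,0,0,0],
    [-0.893,0.424,0,0,0,0,0],
    [-0.893,0.424,0,0,0,0,0],
    [-0.893,0.424,0,0,0,0,0],
    [-0.893,0.424,0,0,0,0,0],
    [-0.893,0.424,0,0,0,0,0],
    [-0.893,0.424,0,0,0,0,0],
    [-0.893,0.424,0,0,0,0,0],
    [-0.893,0.424,0,0,0,0,0],
    [-0.893,0.424,0,0,0,0,0]
  ]
}}

```text
clock: 2.1
ee_pos: [0.3604, 0.253, 0.2309]
orientation: [[-0.058, 0.998, -0.0], [0.998, 0.058, -0.0], [-0.0, -0.0, -1.0]]
contact_force: [0.3, -0.0, -0.0]
width: -0.001
grasp_force: 0.0
```

Emit:
{"op": "arm_command", "data": {
  "commands": [
    [-0.893,0.424,0,0,0,0,0],
    [-0.893,0.424,0,0,0,0,0],
    [-0.893,0.424,0,0,0,0,0],
    [-0.893,0.424,0,0,0,0,0],
    [-0.893,0.424,0,0,0,0,0],
    [-0.893,0.424,0,0,0,0,0],
    [-0.893,0.424,0,0,0,0,0],
    [-0.893,0.424,0,0,0,0,0],
    [-0.893,0.424,0,0,0,0,0],
    [-0.893,0.424,0,0,0,0,0]
  ]
}}

```text
clock: 3.1
ee_pos: [0.5504, -0.0937, 0.2307]
orientation: [[-0.058, 0.998, -0.001], [0.998, 0.058, 0.0], [0.0, -0.001, -1.0]]
contact_force: [-0.3, 1.2, 0.2]
width: 0.001
grasp_force: 0.0
```

```bash
cat >> h.py <<'E'
O=np.array([.5465,.099]); a=np.radians(3.3); XV=np.array([np.cos(a),np.sin(a)]); YV=np.array([-XV[1],XV[0]])
def show():
    s=env.sense(); p=s["ee_pos"]; d=p[:2]-O
    print("t",round(s["clock"],2),"world",p.round(4),"cradle x,y",(d@XV).round(4),(d@YV).round(4),"F",s["contact_force"].round(2),"w",round(s["width"],3)); R=s["orientation"]; print("xhead",np.degrees(np.arctan2(R[1,0],R[0,0])).round(2),"z",R[:,2].round(3),s["joint_pos"].round(0))
E
python3 -c "
from h import *
show()"
```

```text
t 3.1 world [ 0.5504 -0.0937  0.2307] cradle x,y -0.0072 -0.1926 F [-0.31  1.22  0.25] w 0.001
xhead 93.3 z [-0.001  0.    -1.   ] [-17.  -6. 101.   0.  85. -21.]
```

Emit:
{"op": "arm_command", "data": {
  "commands": [
    [0,0,0.44,0,0,0,0],
    [0,0,0.44,0,0,0,0],
    [0,0,0.44,0,0,0,0],
    [0,0,0.44,0,0,0,0],
    [0,0,0.44,0,0,0,0],
    [0,0,0.44,0,0,0,0],
    [0,0,0.44,0,0,0,0],
    [0,0,0.44,0,0,0,0],
    [0,0,0.44,0,0,0,0],
    [0,0,0.44,0,0,0,0]
  ]
}}

```text
clock: 4.1
ee_pos: [0.5497, -0.0921, 0.0541]
orientation: [[-0.058, 0.998, -0.001], [0.998, 0.058, 0.0], [0.0, -0.001, -1.0]]
contact_force: [0.1, -0.3, 0.3]
width: -0.0
grasp_force: 0.0
```

```bash
python3 -c "
from h import *
show()
f=grab('top'); t=f['color'][180:290,170:350]; g=grab('side')['color'][160:290,180:360]
a=cv2.resize(t,None,fx=3,fy=3,interpolation=2); b=cv2.resize(g,None,fx=3,fy=3)
im=cv2.resize(np.vstack([cv2.resize(t,(540,330)),cv2.resize(g,(540,390))]),(450,600))
cv2.imwrite('pics/a1.png',im[:,:,::-1])"
```

```text
t 4.1 world [ 0.5497 -0.0921  0.0541] cradle x,y -0.0078 -0.1909 F [ 0.08 -0.29  0.35] w -0.0
xhead 93.32 z [-0.001  0.    -1.   ] [-17.   4. 109.   0.  67. -20.]
```

View pics/a1.png

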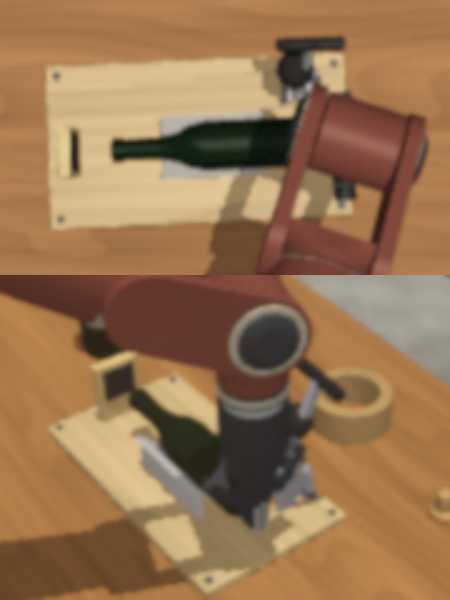

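The fingers stand behind the base with the lever clear beside them. In the top crop the mouth is at about (113,148) and the stop face at about (78,150), a gap of roughly 41 mm.

Emit:
{"op": "arm_command", "data": {
  "commands": [
    [0.05,0,0,0,0,0,0],
    [0.05,0,0,0,0,0,0],
    [0.05,0,0,0,0,0,0],
    [0.05,0,0,0,0,0,0],
    [0.05,0,0,0,0,0,0],
    [0.05,0,0,0,0,0,0],
    [0.05,0,0,0,0,0,0],
    [0.05,0,0,0,0,0,0],
    [0.05,0,0,0,0,0,0],
    [0.05,0,0,0,0,0,0]
  ]
}}

```text
clock: 5.2
ee_pos: [0.549, -0.0726, 0.0554]
orientation: [[-0.058, 0.998, 0.0], [0.998, 0.058, -0.001], [-0.001, -0.0, -1.0]]
contact_force: [0.2, -2.3, -0.9]
width: 0.001
grasp_force: 1.3
```

Emit:
{"op": "arm_command", "data": {
  "commands": [
    [0.05,0,0,0,0,0,0],
    [0.05,0,0,0,0,0,0],
    [0.05,0,0,0,0,0,0],
    [0.05,0,0,0,0,0,0],
    [0.05,0,0,0,0,0,0],
    [0.05,0,0,0,0,0,0],
    [0.05,0,0,0,0,0,0],
    [0.05,0,0,0,0,0,0],
    [0.05,0,0,0,0,0,0],
    [0.05,0,0,0,0,0,0]
  ]
}}

```text
clock: 6.2
ee_pos: [0.5479, -0.0521, 0.0553]
orientation: [[-0.058, 0.998, 0.0], [0.998, 0.058, -0.0], [-0.0, 0.0, -1.0]]
contact_force: [-0.4, -3.7, -0.0]
width: -0.002
grasp_force: 1.4
```

```bash
cat >> h.py <<'E'
def mouth():
    f=grab('top'); hsv=cv2.cvtColor(f["color"],cv2.COLOR_RGB2HSV)[234:246]; row=np.median(hsv[3:9,:,2],0)
    print("V",[(u,int(row[u])) for u in range(195,222)])
E
python3 -c "
from h import *
show(); mouth()"
```

```text
t 6.2 world [ 0.5479 -0.0521  0.0553] cradle x,y -0.0073 -0.1509 F [-0.4  -3.67 -0.01] w -0.002
xhead 93.31 z [ 0. -0. -1.] [-13.   3. 110.   0.  67. -16.]
V [(195, 225), (196, 223), (197, 204), (198, 130), (199, 40), (200, 56), (201, 130), (202, 189), (203, 212), (204, 216), (205, 208), (206, 178), (207, 102), (208, 42), (209, 41), (210, 39), (211, 40), (212, 40), (213, 41), (214, 37), (215, 39), (216, 40), (217, 38), (218, 40), (219, 38), (220, 37), (221, 36)]
```

Emit:
{"op": "arm_command", "data": {
  "commands": [
    [0.035,0,0,0,0,0,0],
    [0.035,0,0,0,0,0,0],
    [0.035,0,0,0,0,0,0],
    [0.035,0,0,0,0,0,0],
    [0.035,0,0,0,0,0,0],
    [0.035,0,0,0,0,0,0],
    [0.035,0,0,0,0,0,0],
    [0.035,0,0,0,0,0,0],
    [0.035,0,0,0,0,0,0],
    [0.035,0,0,0,0,0,0]
  ]
}}

```text
clock: 7.25
ee_pos: [0.5471, -0.0382, 0.0553]
orientation: [[-0.058, 0.998, 0.0], [0.998, 0.058, 0.0], [-0.0, 0.0, -1.0]]
contact_force: [-0.2, -2.5, 0.5]
width: -0.002
grasp_force: 1.4
```

Emit:
{"op": "arm_command", "data": {
  "commands": [
    [0.01,0,0,0,0,0,0],
    [0.01,0,0,0,0,0,0],
    [0.01,0,0,0,0,0,0],
    [0.01,0,0,0,0,0,0],
    [0.01,0,0,0,0,0,0],
    [0.01,0,0,0,0,0,0],
    [0.01,0,0,0,0,0,0],
    [0,0,0,0,0,0,0],
    [0,0,0,0,0,0,0],
    [0,0,0,0,0,0,0]
  ]
}}

```text
clock: 8.25
ee_pos: [0.5469, -0.0354, 0.0553]
orientation: [[-0.058, 0.998, 0.0], [0.998, 0.058, 0.0], [0.0, 0.0, -1.0]]
contact_force: [-0.0, -2.6, 0.8]
width: 0.0
grasp_force: 1.2
```

```bash
python3 -c "
from h import *
show(); mouth()"
```

```text
t 8.25 world [ 0.5469 -0.0354  0.0553] cradle x,y -0.0073 -0.1342 F [-0.02 -2.62  0.81] w 0.0
xhead 93.32 z [ 0.  0. -1.] [-11.   3. 111.   0.  67. -15.]
V [(195, 225), (196, 223), (197, 204), (198, 131), (199, 44), (200, 29), (201, 38), (202, 42), (203, 41), (204, 40), (205, 38), (206, 42), (207, 43), (208, 45), (209, 46), (210, 42), (211, 40), (212, 39), (213, 39), (214, 38), (215, 39), (216, 39), (217, 37), (218, 36), (219, 39), (220, 36), (221, 34)]
```

Emit:
{"op": "arm_command", "data": {
  "commands": [
    [0.004,0,0,0,0,0,0],
    [0.004,0,0,0,0,0,0],
    [0.004,0,0,0,0,0,0],
    [0.004,0,0,0,0,0,0],
    [0.004,0,0,0,0,0,0],
    [0.004,0,0,0,0,0,0],
    [0.004,0,0,0,0,0,0],
    [0.004,0,0,0,0,0,0],
    [0,0,0,0,0,0,0],
    [0,0,0,0,0,0,0]
  ]
}}

```text
clock: 9.3
ee_pos: [0.5468, -0.0342, 0.0553]
orientation: [[-0.058, 0.998, 0.0], [0.998, 0.058, 0.0], [0.0, 0.0, -1.0]]
contact_force: [-0.3, -3.1, -0.2]
width: -0.001
grasp_force: 1.4
```

Emit:
{"op": "arm_command", "data": {
  "commands": [
    [0.004,0,0,0,0,0,0],
    [0.004,0,0,0,0,0,0],
    [0.004,0,0,0,0,0,0],
    [0.004,0,0,0,0,0,0],
    [0.004,0,0,0,0,0,0],
    [0.004,0,0,0,0,0,0],
    [0.004,0,0,0,0,0,0],
    [0.004,0,0,0,0,0,0],
    [0,0,0,0,0,0,0],
    [0,0,0,0,0,0,0]
  ]
}}

```text
clock: 10.3
ee_pos: [0.5468, -0.033, 0.0553]
orientation: [[-0.058, 0.998, 0.0], [0.998, 0.058, 0.0], [0.0, 0.0, -1.0]]
contact_force: [2.5, -3.5, 1.2]
width: -0.003
grasp_force: 1.5
```

Emit:
{"op": "arm_command", "data": {
  "commands": [
    [0.004,0,0,0,0,0,0],
    [0.004,0,0,0,0,0,0],
    [0.004,0,0,0,0,0,0],
    [0.004,0,0,0,0,0,0],
    [0.004,0,0,0,0,0,0],
    [0.004,0,0,0,0,0,0],
    [0.004,0,0,0,0,0,0],
    [0.004,0,0,0,0,0,0],
    [0,0,0,0,0,0,0],
    [0,0,0,0,0,0,0]
  ]
}}

```text
clock: 11.3
ee_pos: [0.5467, -0.0322, 0.0554]
orientation: [[-0.058, 0.998, 0.0], [0.998, 0.058, -0.001], [-0.001, 0.0, -1.0]]
contact_force: [1.0, -6.0, 1.0]
width: 0.004
grasp_force: 2.8
```

```bash
python3 -c "
from h import *
show(); show()
f=grab('side')['color'][150:290,180:360]; t=grab('top')['color'][180:290,170:350]
im=np.vstack([cv2.resize(t,(490,300),interpolation=2),cv2.resize(f,(490,300),interpolation=2)])
cv2.imwrite('pics/a2.png',im[:,:,::-1])"
```

```text
t 11.3 world [ 0.5467 -0.0322  0.0554] cradle x,y -0.0073 -0.131 F [ 0.96 -6.04  1.02] w 0.004
xhead 93.32 z [ 0.    -0.001 -1.   ] [-11.   3. 111.  -0.  67. -14.]
t 11.3 world [ 0.5467 -0.0322  0.0554] cradle x,y -0.0073 -0.131 F [ 0.96 -6.04  1.02] w 0.004
xhead 93.32 z [ 0.    -0.001 -1.   ] [-11.   3. 111.  -0.  67. -14.]
```

View pics/a2.png

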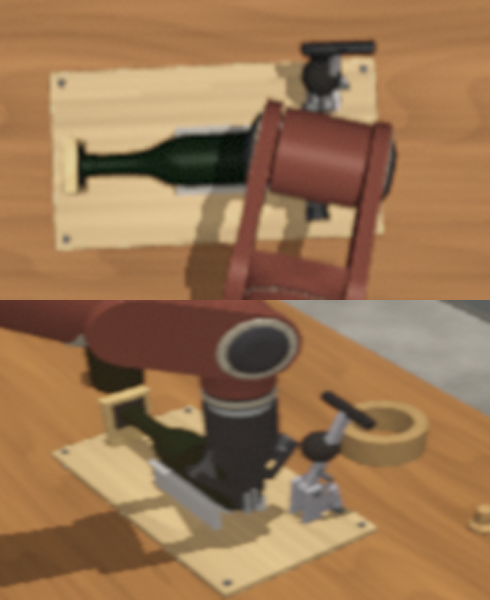

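The mouth has reached the stop (top crop, about (80,163)) and the lever is still open at about (338,47). The force is rising, so I'll push a little more to seat it.

Emit:
{"op": "arm_command", "data": {
  "commands": [
    [0.004,0,0,0,0,0,0],
    [0.004,0,0,0,0,0,0],
    [0.004,0,0,0,0,0,0],
    [0.004,0,0,0,0,0,0],
    [0,0,0,0,0,0,0],
    [0,0,0,0,0,0,0],
    [0,0,0,0,0,0,0],
    [0,0,0,0,0,0,0],
    [0,0,0,0,0,0,0],
    [0,0,0,0,0,0,0]
  ]
}}

```text
clock: 12.4
ee_pos: [0.5468, -0.0322, 0.0554]
orientation: [[-0.058, 0.998, 0.0], [0.998, 0.058, -0.002], [-0.002, 0.0, -1.0]]
contact_force: [2.1, -7.4, -0.4]
width: 0.001
grasp_force: 3.9
```

Emit:
{"op": "arm_command", "data": {
  "commands": [
    [-0.4,0,0,0,0,0,0],
    [-0.6,0,0,0,0,0,0],
    [0,0,-0.98,0,0,0,0],
    [0,0,-0.98,0,0,0,0],
    [0,0,-0.98,0,0,0,0],
    [0,0,-0.98,0,0,0,0],
    [0,0,-0.98,0,0,0,0],
    [0,0,-0.98,0,0,0,0],
    [0,0.8,0,0,0,0,0],
    [0,0.8,0,0,0,0,0]
  ]
}}

```text
clock: 13.4
ee_pos: [0.614, -0.0672, 0.2932]
orientation: [[-0.058, 0.998, 0.004], [0.998, 0.058, 0.001], [0.001, 0.004, -1.0]]
contact_force: [1.6, -1.2, -0.0]
width: 0.002
grasp_force: 0.0
```

Emit:
{"op": "arm_command", "data": {
  "commands": [
    [0.09,0.775,0,0,0,0,0],
    [0.09,0.775,0,0,0,0,0],
    [0.09,0.775,0,0,0,0,0],
    [0,0,0,0,0,0,0],
    [0,0,0.59,0,0,0,0],
    [0,0,0.59,0,0,0,0],
    [0,0,0.59,0,0,0,0],
    [0,0,0.59,0,0,0,0],
    [0,0,0.59,0,0,0,0],
    [0,0,0,0,0,0,0]
  ]
}}

```text
clock: 14.4
ee_pos: [0.7015, -0.0507, 0.1671]
orientation: [[-0.058, 0.998, -0.01], [0.998, 0.058, 0.003], [0.003, -0.009, -1.0]]
contact_force: [-0.1, 0.5, -1.3]
width: 0.001
grasp_force: 0.0
```

```bash
python3 -c "
from h import *
show(); mouth()
f=grab('side')['color'][130:290,180:380]; t=grab('top')['color'][180:290,170:350]
im=np.vstack([cv2.resize(t,(490,300),interpolation=2),cv2.resize(f,(375,300),interpolation=2).copy() if 0 else cv2.copyMakeBorder(cv2.resize(f,(375,300),interpolation=2),0,0,0,115,0)])
cv2.imwrite('pics/a3.png',im[:,:,::-1])"
```

```text
t 14.4 world [ 0.7015 -0.0507  0.1671] cradle x,y 0.1461 -0.1584 F [-0.14  0.45 -1.27] w 0.001
xhead 93.3 z [-0.01   0.003 -1.   ] [-10.  16.  84.   0.  80. -14.]
V [(195, 228), (196, 227), (197, 207), (198, 134), (199, 47), (200, 39), (201, 42), (202, 42), (203, 41), (204, 39), (205, 42), (206, 45), (207, 46), (208, 48), (209, 47), (210, 43), (211, 40), (212, 41), (213, 39), (214, 37), (215, 38), (216, 39), (217, 38), (218, 38), (219, 39), (220, 34), (221, 36)]
```

View pics/a3.png

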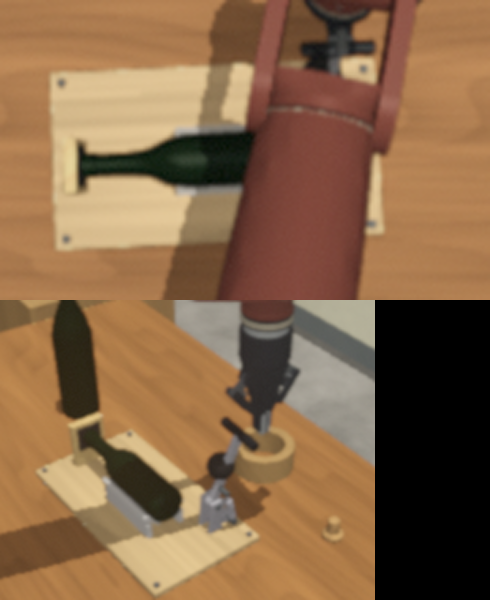

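The fingers stand just behind the handle (side crop, about (262,425)), on the tape-roll side and well above the roll. The bottle is still home.

Emit:
{"op": "arm_command", "data": {
  "commands": [
    [0,-0.08,0,0,0,0,0],
    [0,-0.08,0,0,0,0,0],
    [0,-0.08,0,0,0,0,0],
    [0,-0.06,0,0,0,0,0],
    [0,-0.06,0,0,0,0,0],
    [0,-0.06,0,0,0,0,0],
    [0,-0.06,0,0,0,0,0],
    [0,-0.06,0,0,0,0,0],
    [0,-0.06,0,0,0,0,0],
    [0,-0.06,0,0,0,0,0]
  ]
}}

```text
clock: 15.55
ee_pos: [0.6798, -0.0526, 0.173]
orientation: [[-0.058, 0.998, 0.004], [0.998, 0.058, -0.0], [-0.0, 0.004, -1.0]]
contact_force: [5.1, -0.3, 0.4]
width: -0.002
grasp_force: 2.7
```

Emit:
{"op": "arm_command", "data": {
  "commands": [
    [0,-0.06,0,0,0,0,0],
    [0,-0.06,0,0,0,0,0],
    [0,-0.06,0,0,0,0,0],
    [0,-0.06,0,0,0,0,0],
    [0,-0.06,0,0,0,0,0],
    [0,-0.06,0,0,0,0,0],
    [0,-0.06,0,0,0,0,0],
    [0,-0.06,0,0,0,0,0],
    [0,-0.06,0,0,0,0,0],
    [0,-0.06,0,0,0,0,0]
  ]
}}

```text
clock: 16.55
ee_pos: [0.6574, -0.0544, 0.1758]
orientation: [[-0.058, 0.998, 0.008], [0.998, 0.058, -0.001], [-0.002, 0.008, -1.0]]
contact_force: [5.0, 0.7, 4.0]
width: -0.004
grasp_force: 2.8
```

Emit:
{"op": "arm_command", "data": {
  "commands": [
    [0,-0.08,0,0,0,0,0],
    [0,-0.08,0,0,0,0,0],
    [0,-0.08,0,0,0,0,0],
    [0,-0.08,0,0,0,0,0],
    [0,-0.08,0,0,0,0,0],
    [0,-0.08,0,0,0,0,0],
    [0,-0.08,0,0,0,0,0],
    [0,-0.08,0,0,0,0,0],
    [0,-0.08,0,0,0,0,0],
    [0,-0.08,0,0,0,0,0]
  ]
}}

```text
clock: 17.55
ee_pos: [0.6221, -0.0558, 0.1719]
orientation: [[-0.058, 0.998, -0.001], [0.998, 0.058, 0.0], [0.0, -0.001, -1.0]]
contact_force: [3.9, 0.9, 1.0]
width: 0.005
grasp_force: 1.6
```

Emit:
{"op": "arm_command", "data": {
  "commands": [
    [0,-0.08,0.03,0,0,0,0],
    [0,-0.08,0.03,0,0,0,0],
    [0,-0.08,0.03,0,0,0,0],
    [0,-0.08,0.03,0,0,0,0],
    [0,-0.08,0.03,0,0,0,0],
    [0,-0.08,0.03,0,0,0,0],
    [0,-0.08,0,0,0,0,0],
    [0,-0.08,0,0,0,0,0],
    [0,-0.08,0,0,0,0,0],
    [0,-0.08,0,0,0,0,0]
  ]
}}

```text
clock: 18.55
ee_pos: [0.5903, -0.0577, 0.1649]
orientation: [[-0.058, 0.998, -0.001], [0.998, 0.058, 0.0], [0.0, -0.001, -1.0]]
contact_force: [1.2, -1.0, -0.6]
width: 0.001
grasp_force: 0.6
```

```bash
python3 -c "
from h import *
show(); mouth()
f=grab('side')['color'][130:290,180:380]
cv2.imwrite('pics/a4.png',cv2.resize(f,(600,480),interpolation=2)[:,:,::-1])"
```

```text
t 18.55 world [ 0.5903 -0.0577  0.1649] cradle x,y 0.0347 -0.159 F [ 1.2  -0.99 -0.64] w 0.001
xhead 93.31 z [-0.001  0.    -1.   ] [-13.   2. 100.  -0.  78. -16.]
V [(195, 226), (196, 224), (197, 205), (198, 131), (199, 46), (200, 38), (201, 41), (202, 42), (203, 39), (204, 38), (205, 42), (206, 44), (207, 45), (208, 45), (209, 44), (210, 42), (211, 40), (212, 38), (213, 37), (214, 37), (215, 37), (216, 39), (217, 39), (218, 37), (219, 36), (220, 36), (221, 34)]
```

View pics/a4.png

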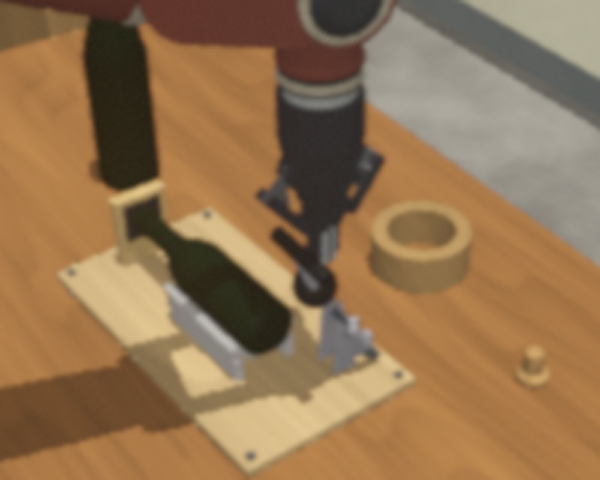

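The handle is over to about (303,262), pushed by the fingers and nearly at the centre. The bottle is still home.

Emit:
{"op": "arm_command", "data": {
  "commands": [
    [0,-0.08,0,0,0,0,0],
    [0,-0.08,0,0,0,0,0],
    [0,-0.08,0,0,0,0,0],
    [0,-0.08,0,0,0,0,0],
    [0,-0.08,0,0,0,0,0],
    [0,-0.08,0,0,0,0,0],
    [0,-0.08,0,0,0,0,0],
    [0,-0.08,0,0,0,0,0],
    [0,-0.08,0,0,0,0,0],
    [0,-0.08,0,0,0,0,0]
  ]
}}

```text
clock: 19.65
ee_pos: [0.5586, -0.0596, 0.1653]
orientation: [[-0.058, 0.998, -0.0], [0.998, 0.058, -0.0], [-0.0, -0.0, -1.0]]
contact_force: [0.1, -0.5, -0.4]
width: 0.003
grasp_force: 0.0
```

```bash
python3 -c "
from h import *
show(); mouth()
f=grab('side')['color'][130:290,180:380]
cv2.imwrite('pics/a5.png',cv2.resize(f,(600,480),interpolation=2)[:,:,::-1])"
```

```text
t 19.65 world [ 0.5586 -0.0596  0.1653] cradle x,y 0.0029 -0.159 F [ 0.06 -0.5  -0.41] w 0.003
xhead 93.32 z [-0. -0. -1.] [-14.  -3. 105.  -0.  78. -17.]
V [(195, 225), (196, 223), (197, 204), (198, 131), (199, 46), (200, 38), (201, 41), (202, 42), (203, 39), (204, 37), (205, 41), (206, 44), (207, 44), (208, 44), (209, 44), (210, 41), (211, 38), (212, 38), (213, 38), (214, 39), (215, 36), (216, 35), (217, 38), (218, 36), (219, 36), (220, 35), (221, 35)]
```

View pics/a5.png

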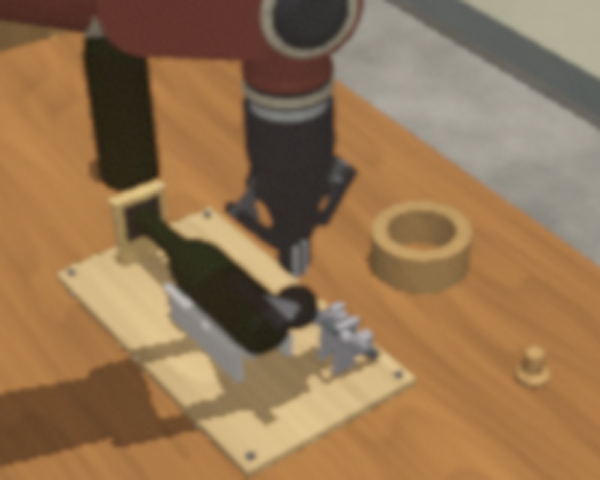

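The lever has snapped over: the pad sits at the base edge, at about (297,303), and the handle lies beyond the bottle. Next I go above the handle and press it down.

Emit:
{"op": "arm_command", "data": {
  "commands": [
    [0,0,-0.5,0,0,0,0],
    [0.09,-0.46,0,0,0,0,0],
    [0.09,-0.46,0,0,0,0,0],
    [0.09,-0.46,0,0,0,0,0],
    [0,0,0,0,0,0,0],
    [0,0,0.2,0,0,0,0],
    [0,0,0.2,0,0,0,0],
    [0,0,0.2,0,0,0,0],
    [0,0,0.2,0,0,0,0],
    [0,0,0.2,0,0,0,0]
  ]
}}

```text
clock: 20.75
ee_pos: [0.5031, -0.052, 0.1441]
orientation: [[-0.058, 0.998, -0.001], [0.998, 0.058, 0.0], [0.0, -0.001, -1.0]]
contact_force: [-0.1, -0.3, -0.6]
width: 0.007
grasp_force: 0.0
```

```bash
python3 -c "
from h import *
show()
f=grab('side')['color'][130:290,180:380]
cv2.imwrite('pics/a6.png',cv2.resize(f,(600,480),interpolation=2)[:,:,::-1])"
```

```text
t 20.75 world [ 0.5031 -0.052   0.1441] cradle x,y -0.052 -0.1482 F [-0.08 -0.28 -0.56] w 0.007
xhead 93.32 z [-0.001  0.    -1.   ] [-14.  -9. 113.   0.  77. -18.]
```

View pics/a6.png

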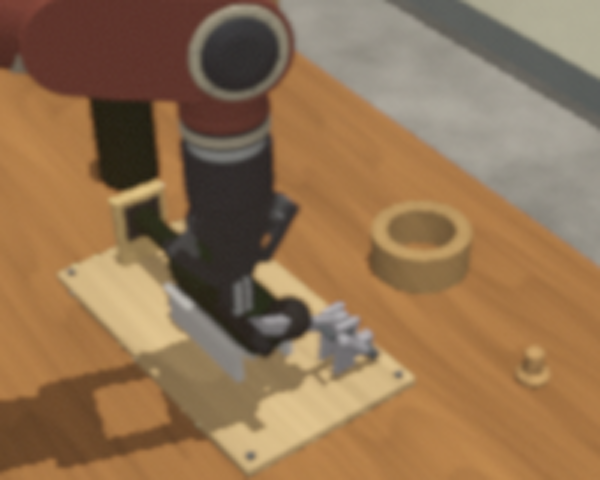

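The fingertips are just above the handle, at about (243,313). Pressing down now.

Emit:
{"op": "arm_command", "data": {
  "commands": [
    [0,0,0.05,0,0,0,0],
    [0,0,0.05,0,0,0,0],
    [0,0,0.05,0,0,0,0],
    [0,0,0.04,0,0,0,0],
    [0,0,0.04,0,0,0,0],
    [0,0,0.04,0,0,0,0],
    [0,-0.01,0.04,0,0,0,0],
    [0,-0.01,0.04,0,0,0,0],
    [0,-0.01,0.04,0,0,0,0],
    [0,-0.01,0.04,0,0,0,0]
  ]
}}

```text
clock: 21.8
ee_pos: [0.5012, -0.0519, 0.129]
orientation: [[-0.058, 0.998, -0.001], [0.998, 0.058, 0.001], [0.001, -0.001, -1.0]]
contact_force: [-4.9, 0.5, 8.7]
width: 0.002
grasp_force: 4.1
```

Emit:
{"op": "arm_command", "data": {
  "commands": [
    [0,-0.015,0.05,0,0,0,0],
    [0,-0.015,0.05,0,0,0,0],
    [0,-0.015,0.05,0,0,0,0],
    [0,-0.015,0.05,0,0,0,0],
    [0,-0.015,0.05,0,0,0,0],
    [0,-0.015,0.05,0,0,0,0],
    [0,-0.015,0.05,0,0,0,0],
    [0,-0.015,0.05,0,0,0,0],
    [0,-0.015,0.05,0,0,0,0],
    [0,-0.015,0.05,0,0,0,0]
  ]
}}

```text
clock: 22.8
ee_pos: [0.4955, -0.0523, 0.1079]
orientation: [[-0.058, 0.998, -0.0], [0.998, 0.058, 0.0], [0.0, -0.0, -1.0]]
contact_force: [-1.2, 1.2, 2.7]
width: -0.001
grasp_force: 1.4
```

Emit:
{"op": "arm_command", "data": {
  "commands": [
    [0,-0.01,0.05,0,0,0,0],
    [0,-0.01,0.05,0,0,0,0],
    [0,-0.01,0.05,0,0,0,0],
    [0,-0.01,0.05,0,0,0,0],
    [0,-0.01,0.05,0,0,0,0],
    [0,0,0.05,0,0,0,0],
    [0,0,0.05,0,0,0,0],
    [0,0,0.05,0,0,0,0],
    [0,0,0.05,0,0,0,0],
    [0,0,0.05,0,0,0,0]
  ]
}}

```text
clock: 23.8
ee_pos: [0.4936, -0.0526, 0.0879]
orientation: [[-0.058, 0.998, -0.0], [0.998, 0.058, -0.0], [-0.0, -0.0, -1.0]]
contact_force: [-1.9, 1.0, 4.8]
width: 0.003
grasp_force: 1.7
```

Emit:
{"op": "arm_command", "data": {
  "commands": [
    [0,0,0.025,0,0,0,0],
    [0,0,0.025,0,0,0,0],
    [0,0,0.025,0,0,0,0],
    [0,0,0.025,0,0,0,0],
    [0,0,0.025,0,0,0,0],
    [0,0,0.025,0,0,0,0],
    [0,0,0.025,0,0,0,0],
    [0,0,0.01,0,0,0,0],
    [0,0,0,0,0,0,0],
    [0,0,0,0,0,0,0]
  ]
}}

```text
clock: 24.8
ee_pos: [0.4936, -0.0525, 0.0807]
orientation: [[-0.058, 0.998, -0.0], [0.998, 0.058, 0.0], [0.0, -0.0, -1.0]]
contact_force: [-2.4, 0.3, 3.7]
width: -0.001
grasp_force: 1.7
```

Emit:
{"op": "arm_command", "data": {
  "commands": [
    [0,0,0.01,0,0,0,0],
    [0,0,0.01,0,0,0,0],
    [0,0,0.01,0,0,0,0],
    [0,0,0.01,0,0,0,0],
    [0,0,0.01,0,0,0,0],
    [0,0,0.01,0,0,0,0],
    [0,0,0.01,0,0,0,0],
    [0,0,0.01,0,0,0,0],
    [0,0,0.01,0,0,0,0],
    [0,0,0,0,0,0,0]
  ]
}}

```text
clock: 25.8
ee_pos: [0.4936, -0.0525, 0.077]
orientation: [[-0.058, 0.998, 0.0], [0.998, 0.058, 0.0], [0.0, 0.0, -1.0]]
contact_force: [0.0, 0.5, 2.4]
width: 0.002
grasp_force: 1.1
```

Emit:
{"op": "arm_command", "data": {
  "commands": [
    [0,0,0.005,0,0,0,0],
    [0,0,0.005,0,0,0,0],
    [0,0,0.005,0,0,0,0],
    [0,0,0.005,0,0,0,0],
    [0,0,0.005,0,0,0,0],
    [0,0,0.005,0,0,0,0],
    [0,0,0.005,0,0,0,0],
    [0,0,0,0,0,0,0],
    [0,0,0,0,0,0,0],
    [0,0,0,0,0,0,0]
  ]
}}

```text
clock: 26.8
ee_pos: [0.4936, -0.0525, 0.0757]
orientation: [[-0.058, 0.998, 0.0], [0.998, 0.058, 0.0], [0.0, 0.0, -1.0]]
contact_force: [-0.4, 1.0, 3.0]
width: 0.004
grasp_force: 1.2
```

Emit:
{"op": "arm_command", "data": {
  "commands": [
    [0,0,0.005,0,0,0,0],
    [0,0,0.005,0,0,0,0],
    [0,0,0.005,0,0,0,0],
    [0,0,0.005,0,0,0,0],
    [0,0,0.005,0,0,0,0],
    [0,0,0.005,0,0,0,0],
    [0,0,0,0,0,0,0],
    [0,0,0,0,0,0,0],
    [0,0,0,0,0,0,0],
    [0,0,0,0,0,0,0]
  ]
}}

```text
clock: 27.8
ee_pos: [0.4937, -0.0525, 0.0751]
orientation: [[-0.058, 0.998, -0.0], [0.998, 0.058, 0.0], [0.0, -0.0, -1.0]]
contact_force: [-2.9, 1.4, 6.8]
width: -0.0
grasp_force: 3.4
```

Emit:
{"op": "arm_command", "data": {
  "commands": [
    [0,0,0.005,0,0,0,0],
    [0,0,0.005,0,0,0,0],
    [0,0,0.005,0,0,0,0],
    [0,0,0.005,0,0,0,0],
    [0,0,0,0,0,0,0],
    [0,0,0,0,0,0,0],
    [0,0,0,0,0,0,0],
    [0,0,0,0,0,0,0],
    [0,0,0,0,0,0,0],
    [0,0,0,0,0,0,0]
  ]
}}

```text
clock: 28.8
ee_pos: [0.4938, -0.0526, 0.075]
orientation: [[-0.058, 0.998, -0.0], [0.998, 0.058, 0.0], [0.0, -0.0, -1.0]]
contact_force: [-4.0, 2.7, 11.0]
width: 0.002
grasp_force: 5.3
```

It's hard against its stop at 11 N with the handle top at 75 mm. Retreating.

Emit:
{"op": "arm_command", "data": {
  "commands": [
    [0,0,-0.1,0,0,0,0],
    [0,0,-0.3,0,0,0,0],
    [0,0,-0.7,0,0,0,0],
    [0,0,-0.9,0,0,0,0],
    [0,0,-0.9,0,0,0,0],
    [0,0,-0.9,0,0,0,0],
    [0,-0.9,-0.3,0,0,0,0],
    [0,-0.9,0,0,0,0,0],
    [0,0,0,0,0,0,0],
    [0,0,0,0,0,0,0]
  ]
}}

```text
clock: 29.8
ee_pos: [0.4216, -0.0569, 0.2381]
orientation: [[-0.057, 0.998, 0.002], [0.998, 0.057, -0.001], [-0.001, 0.002, -1.0]]
contact_force: [-0.1, 0.1, -0.0]
width: -0.0
grasp_force: 0.0
```

```bash
python3 -c "
from h import *
show(); mouth()
f=grab('side')['color'][130:290,180:380]; g=grab('top'); t=g['color'][180:290,170:350]
X=pts(g); print('handle home proj',proj(g,[*(O-.065*XV-.148*YV),.075]))
m=(X[...,2]>.06)&(X[...,2]<.09); d=X[...,:2]-O; cx=d@XV; cy=d@YV; m&=(abs(cx+.065)<.012)&(cy<-.11)&(cy>-.19); print('handle z',np.percentile(X[m][:,2],[50,90]),'cx',np.median(cx[m]),m.sum())
im=np.vstack([cv2.resize(t,(490,300),interpolation=2),cv2.copyMakeBorder(cv2.resize(f,(375,300),interpolation=2),0,0,0,115,0)])
cv2.imwrite('pics/a7.png',im[:,:,::-1])"
```

```text
t 29.8 world [ 0.4216 -0.0569  0.2381] cradle x,y -0.1337 -0.1484 F [-0.08  0.09 -0.04] w -0.0
xhead 93.28 z [ 0.002 -0.001 -1.   ] [-18. -27. 117.  -0.  89. -21.]
V [(195, 222), (196, 221), (197, 201), (198, 129), (199, 45), (200, 38), (201, 40), (202, 42), (203, 38), (204, 36), (205, 39), (206, 43), (207, 44), (208, 44), (209, 43), (210, 39), (211, 38), (212, 37), (213, 37), (214, 36), (215, 37), (216, 37), (217, 35), (218, 35), (219, 35), (220, 34), (221, 33)]
handle home proj [291.6087335  258.05508846]
handle z [0.07378322 0.07859638] cx -0.06582853807229908 141
```

View pics/a7.png

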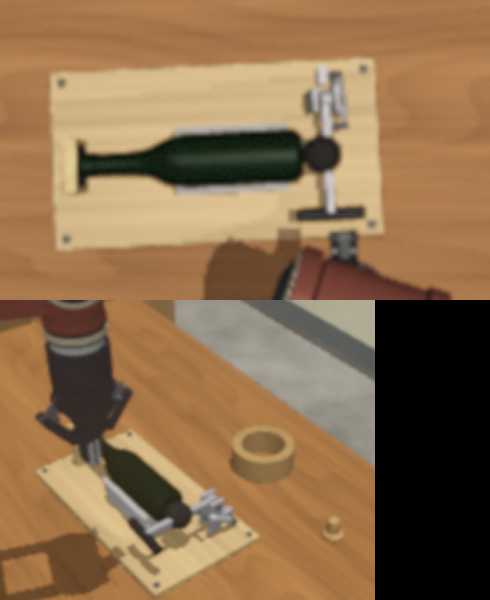

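The bottle is home against the stop at about (80,163). The pad is on the middle of the base at about (322,155) and the handle is level at about (330,213), 74 mm high at x = −66 mm. The bystanders in view are untouched and the robot is clear.

```bash
python3 -c "
from station import env
print(env.finish_job())"
```

```text
the job is handed in; nothing more can be done
None
```

I slid the bottle home against the stop, pushed the lever over and pressed it down to its stop at 11 N, then handed the job in at about 30 s with the robot clear; the hand-in returned no verdict.

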